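# Start the loaded tube mixer with its gate lever

### The job

Two identical tube mixers stand on the desk, and a sample tube lies on the rollers of one of them. Switch on that loaded mixer: guide its lever out of the off slot (nearest the robot), through the zigzag gate and fully into the run slot at the gate's other end, then let go. Leave the tube lying where it is and leave the other mixer's lever alone.

Things in the scene. Friction and masses are not known exactly. Their poses are not given: they have to be found in the camera images.
- mixer: Fixed mixer with the tube, 240 (x) by 180 mm (y). Origin: footprint centre on the desk; x points from lever deck (60 mm high, near half) to rollers, away from the robot within 15 deg; y left. Zigzag gate 20 mm wide; its centre line in the mixer's x, y (mm): off slot from (-95, 30) to corner (-55, 30), to corner (-55, -30), to corner (-15, -30), run slot back left to (-15, 30); stop at y = 36.
- lever_knob (a point): Centre of the loaded mixer's lever knob: upright black cylinder, 24 mm across, 34 mm tall, centre 124 mm above the desk, on an 8 mm steel stem rising from the gate (6 mm play each side; the walls block it). It stays upright, slides level against about 1.5 N of friction and stays where left. It starts in the off slot (near end, left), 24 to 44 mm before the corner.
- spare_knob (a point): Centre of the same knob on the other mixer, which is identical but has no tube on its rollers and stands beside the loaded one. Its lever also starts in its off slot. To be left alone.
- tube_mid (a point): Middle of the loose sample tube that marks the loaded mixer: white plastic with a grey cap, 28 mm in diameter, 112 mm long, lying along the mixer's y in the valley between its two black rollers, 66 mm beyond the mixer's origin along x, its top about 76 mm above the desk.

How it is judged (in metres and radians):
At the end, for the whole second after the job is handed in: The loaded mixer's lever stands in the run slot at the gate's far end, within about 16 mm of its stop; the other mixer's lever is within 10 mm of where it started and the tube within 20 mm of where it lay (x of lever_knob in the frame of mixer above -0.03 m and y of lever_knob in the frame of mixer above 0.02 m and distance of spare_knob from where it was at the start of the episode below 0.01 m and distance of tube_mid from where it was at the start of the episode below 0.02 m); the robot touches nothing.
It fails at once if the other mixer's lever is moved by more than 10 mm (distance of spare_knob from where it was at the start of the episode above 0.01 m).
It fails at once if the tube is moved by more than 20 mm (distance of tube_mid from where it was at the start of the episode above 0.02 m).
It also fails if it takes over 38 s, if anything falls off the work surface, if the arm or the gripper's body presses on something with over 40 N, if the wrist force passes 120 N, or if a joint passes its speed limit or range.

### The arm

A 6-joint arm with a two-finger parallel gripper is mounted at the origin on the work surface. World frame = base frame: x ahead of the robot, y to its left, z up, the work surface at z = 0. Lengths are in m, angles in degrees, forces in N, time in s.
With the tool pointing down it reaches from about 0.25 to 0.725 m from the base axis. Payload 9.7 kg.
Tool frame: the origin (TCP) lies at the very end of the fingers, on their centre line; the grasp point (between the pads) lies 19 mm behind it; z points along the fingers, y is the direction in which the jaws open and shut (so a half turn about z gives the same grasp; the last joint's range is limited). The gripper opens to 85 mm and grips with 20 to 120 N. Pads are 22 mm wide; open, the fingers measure 114 mm over their backs; the gripper's body (76 mm by 85 mm) begins 54 mm behind the grasp point. The pads swing forward as they close: fully open they stand 13 mm farther back than shut.
Start: joints at [67.666, 4.979, 10.078, 95.1, 0, 90], TCP at [0.209, 0.509, 0.193] pointing down, gripper open.
Joint ranges: [-179.16, 179.16], [-48.56, 103.87], [-65.8, 70.77], [-126.05, 130.52], [-82.76, 87.17], [-180, 180]. Speed limits (degrees/s): [127.2, 127.2, 147.25, 180, 180, 180].

### API

Orientations are given as [roll, pitch, yaw] about the fixed x, y, z axes, in that order (R = Rz(yaw) Ry(pitch) Rx(roll)).
In Python, from workcell import bot gives the robot as it stands.
- The arm moves only by the shell command python3 -m pendant 'ROWS' [FORCE]. ROWS is JSON, a list that holds one entry, the list of rows, each a list of 7 numbers: the shift along the tool's x, y, z in cm, then the turn, a rotation vector about the tool's x, y, z in rad, then the opening in per cent of the stroke, from 0 (shut) to 100 (fully open). In form: [[[dx, dy, dz, ax, ay, az, gripper], ...]]. A call has 1 to 5 rows; each row shifts and turns the pose as measured when the row begins, along the tool's axes as they then stand; what a row does not reach is not made up. A row lasts 1/12 s, in which the tool goes at most 41.7 mm and 7.16 degrees, less where a joint would pass 70% of its speed; a pose out of reach is approached as far as the arm can. A call with a gripper value outside its range is refused whole. The fingers move at their own pace and stop on an object; FORCE is the grip in N (left out, the last holds). Time passes only in rows, so rows that do not move let the fingers close. It gives the time, the measured TCP pose, the force and the opening at its end, in the units of the state.
- bot.get_obs(): the state, without advancing time (a new reading comes with each control period).
- bot.camera(name): name is "side" or "top"; returns the picture (384x512x3 uint8, red, green, blue); there is no depth.
- bot.get_calibration(name): a dict with "intrinsics" (3x3 intrinsics, pixels), "pose" (4x4, takes a point from camera to world coordinates). Camera axes: x right, y down, z forward; pixel columns grow to the right and rows downward; lengths in m; the calibration is good to about 2 mm. A picture is of the moment at which its call begins. get_calibration takes no time and is no camera call.
- bot.job_done(): hands the job in, once; it reports no verdict.
Trained networks look in the newest picture that a camera, given by its name, has taken for a name from the list of things; names that differ only in an ending like _2 or _b are one class to them, and where a whole thing is asked for, a point or a joint stands for the part that bears it (a point fixed in the world has none). Each returns a list of dicts, best first, with "confidence" (0 to 1); they miss things now and then, are a little off and sometimes report something else, mostly with a low value. They report only what shows in the picture. A call takes as long as a camera call.
- bot.masks_of(camera, thing): "pixels" (384x512 bool, what is visible of it) and "extent" ([left, top, right, bottom] in pixels, round what is visible of it).
- bot.mark_of(camera, thing): "uv" ([column, row] in pixels: a listed point, or the origin of a listed thing).
The state is a dict: "time": time; "q": joint angles; "qd": joint speeds; "joint_efforts": joint torques, N m; "ee_pos": TCP position; "tcp_rot": TCP orientation; "wrist_force": force on the tool from outside, world axes, zero at the start; "torque": the same for the moment, N m; "opening": finger opening in m.
Only numpy, scipy, OpenCV 4.12 (cv2) and the standard library are available. Lean on these libraries where they do the work, as an engineer would, in place of code of your own. Each camera call takes 0.05 s, during which the arm holds its last target. There are 200 camera calls.

## Working session

There is one attempt and no reset: what is moved stays moved. The work goes in short steps, Python scripts to look and compute and a shell command to move; the robot and the scene stay as the last step left them, time stands still between calls to the robot, and variables do not carry over. Pictures are saved under pics/ and viewed, about 8 in all and at most 12, crops included, and the job is handed in when it is done.

```bash
mkdir -p pics
cat > h.py <<'E'
import numpy as np, cv2
from workcell import bot
def ray(cam,uv):
    c=bot.get_calibration(cam);K=np.array(c["intrinsics"]);T=np.array(c["pose"])
    d=T[:3,:3]@np.linalg.inv(K)@np.array([uv[0],uv[1],1.]);return T[:3,3],d
def atz(cam,uv,z):
    o,d=ray(cam,uv);return o+d*(z-o[2])/d[2]
def proj(cam,p):
    c=bot.get_calibration(cam);K=np.array(c["intrinsics"]);T=np.array(c["pose"])
    q=K@(np.linalg.inv(T)@np.append(p,1))[:3];return q[:2]/q[2]
E
python3 - <<'E'
from h import *
a=bot.camera("top");b=bot.camera("side")
cv2.imwrite("pics/a.png",cv2.cvtColor(np.hstack([a,b]),cv2.COLOR_RGB2BGR)[:, :] if 0 else cv2.cvtColor(a,cv2.COLOR_RGB2BGR))
cv2.imwrite("pics/b.png",cv2.cvtColor(b,cv2.COLOR_RGB2BGR))
for cam in("top","side"):
  print(cam,np.array(bot.get_calibration(cam)["pose"])[:3,3])
  for t,z in(("mixer",0),("lever_knob",.124),("spare_knob",.124),("tube_mid",.062)):
    for m in bot.mark_of(cam,t): print(cam,t,m["confidence"],np.round(m["uv"],1),np.round(atz(cam,m["uv"],z),4))
o=bot.get_obs();print(o)
E
```

```text
top [4.18274083e-01 4.09270800e-04 9.91786005e-01]
top mixer 0.61 [327.1 205.4] [ 0.5553 -0.1593  0.    ]
top lever_knob 0.64 [332.  242.6] [ 0.4574 -0.1489  0.124 ]
top lever_knob 0.17 [328.6 204.9] [ 0.5393 -0.1427  0.124 ]
top spare_knob 0.41 [174.3 241.4] [0.4549 0.1923 0.124 ]
top tube_mid 0.96 [320.7 173.6] [ 0.6228 -0.1352  0.062 ]
side [ 0.24848781 -0.68941548  0.62841451]
side mixer 0.7 [301.1 300.3] [ 0.56   -0.1705  0.    ]
side lever_knob 0.93 [238.2 258.7] [ 0.4491 -0.1515  0.124 ]
side lever_knob 0.31 [300.  298.8] [ 0.4985 -0.2696  0.124 ]
side tube_mid 0.75 [326.2 257.6] [ 0.6204 -0.1479  0.062 ]
{'time': 0.5, 'q': array([ 6.76657968e+01,  4.98119556e+00,  1.00759741e+01,  9.50986636e+01,
       -3.21029111e-04,  9.00007089e+01]), 'qd': array([-0.04632551, -0.02855891,  0.02987569, -0.08713426, -0.03581001,
       -0.0131188 ]), 'joint_efforts': array([ 4.68408525e-04, -5.19652605e+01,  4.64540648e+01,  1.88892824e-03,
       -1.14936319e-05, -1.89896866e-06]), 'ee_pos': array([0.20900234, 0.50873034, 0.19314203]), 'tcp_rot': array([-1.79996115e+02,  3.21077181e-04,  1.57665088e+02]), 'wrist_force': array([ 0.96445898, -0.25106552,  0.15433059]), 'torque': array([-0.0559633 , -0.06227584,  0.05001251]), 'opening': 0.08564723849983047}
```

View pics/a.png

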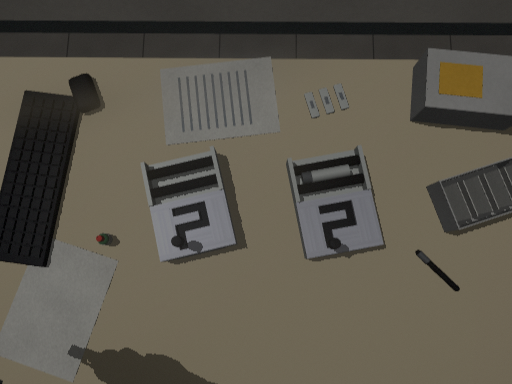

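View pics/b.png

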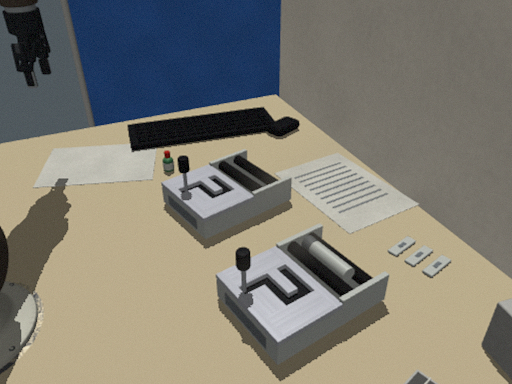

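```bash
cat > fit.py <<'E'
from h import *
from scipy.optimize import minimize
from scipy.ndimage import map_coordinates
G=np.array([(-95,30),(-55,30),(-55,-30),(-15,-30),(-15,30)])/1000
# mixer-plane samples on the deck: +1 gate, -1 deck
gx,gy=np.meshgrid(np.arange(-.115,0.0,.002),np.arange(-.085,.0851,.002),indexing="ij")
P=np.c_[gx.ravel(),gy.ravel()]
def dist(p):
    d=np.full(len(p),9.)
    for a,b in zip(G[:-1],G[1:]):
        t=np.clip((p-a)@(b-a)/((b-a)@(b-a)),0,1);d=np.minimum(d,np.linalg.norm(p-a-t[:,None]*(b-a),axis=1))
    return d
D=dist(P);keep=~((P[:,0]<-.045)&(P[:,1]>-.0)) # knob/shadow zone excluded
W=np.where(D<.009,1.,np.where(D>.012,-1.,0))*keep
W[W>0]/=W[W>0].sum();W[W<0]/=-W[W<0].sum()
def pt(s,p,z): 
    c,n=np.cos(s[2]),np.sin(s[2]);p=np.atleast_2d(p)
    return np.c_[s[0]+c*p[:,0]-n*p[:,1],s[1]+n*p[:,0]+c*p[:,1],np.full(len(p),z)]
def fit(cam,s0):
    im=cv2.GaussianBlur(cv2.cvtColor(bot.camera(cam),cv2.COLOR_RGB2GRAY),(3,3),0).astype(float)
    c=bot.get_calibration(cam);K=np.array(c["intrinsics"]);Ti=np.linalg.inv(np.array(c["pose"]))
    def f(s):
        q=(K@(Ti[:3,:3]@pt(s,P,.06).T+Ti[:3,3:]));uv=q[:2]/q[2]
        return W@map_coordinates(im,[uv[1],uv[0]],order=1)
    best=None
    for y in np.radians([0,8,14]):
      for dx in(-.01,.01):
        r=minimize(f,[s0[0]+dx,s0[1],y],method="Nelder-Mead",options=dict(initial_simplex=np.array([s0[0]+dx,s0[1],y])+np.array([[0,0,0],[.01,0,0],[0,.01,0],[0,0,.1]])))
        if best is None or r.fun<best.fun: best=r
    return best.x,best.fun
E
python3 - <<'E'
from fit import *
for cam in("top","side"):
    s,v=fit(cam,[.555,-.163]);print(cam,s[:2].round(4),np.degrees(s[2]).round(2),v)
    z=.124;im=cv2.cvtColor(bot.camera(cam),cv2.COLOR_RGB2BGR);S=4
    u=[proj(cam,p) for p in pt(s,G,.06)]; c=np.mean(u,0);x0,y0=int(c[0])-75,int(c[1])-70
    cr=cv2.resize(im[y0:y0+140,x0:x0+150],None,fx=S,fy=S,interpolation=cv2.INTER_CUBIC)
    def L(pts,col,closed=False):
        uv=((np.array([proj(cam,p) for p in pts])-[x0,y0]+.5)*S).astype(int);cv2.polylines(cr,[uv],closed,col,1)
    L(pt(s,G,.06),(0,0,255))
    L(pt(s,[(-.12,-.09),(-.12,.09),(0,.09),(0,-.09)],.06),(0,255,0),True)
    L(pt(s,[(.066,-.056),(.066,.056)],.062),(255,0,255))
    cv2.imwrite(f"pics/c_{cam}.png",cr)
    for m in bot.mark_of(cam,"lever_knob")[:1]:
        w=atz(cam,m["uv"],.124)[:2];a=s[2];print("knob in mixer",np.array([[np.cos(a),np.sin(a)],[-np.sin(a),np.cos(a)]])@(w-s[:2]),w)
E
python3 - <<'E'
import cv2,numpy as np
E
```

```text
top [ 0.5589 -0.1648] 11.45 -78.55925305057659
knob in mixer [-0.0964312  0.0377521] [ 0.45689913 -0.14691772]
side [ 0.5582 -0.1677] 11.03 -135.8095972970043
knob in mixer [-0.09782421  0.0426291 ] [ 0.45401741 -0.14455306]
```

View pics/c_top.png

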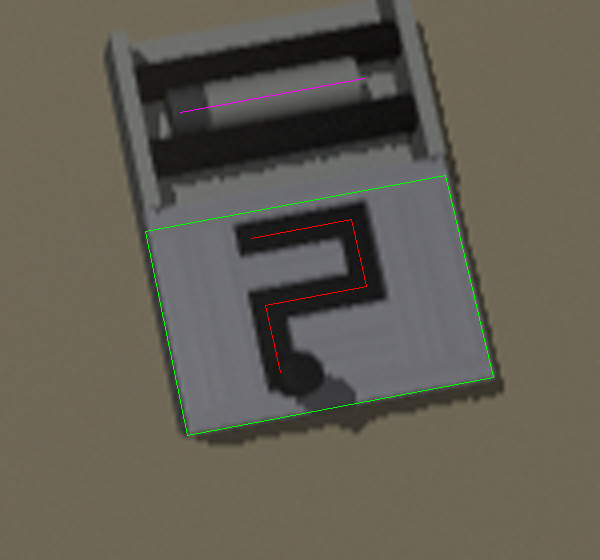

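View pics/c_side.png

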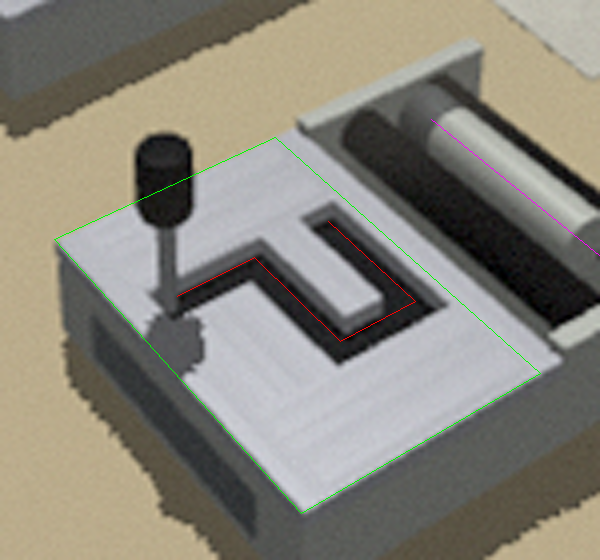

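```bash
python3 -m pendant '[[[-2,-2.2,0,0,0,0,100],[-2.4,-2.6,0,0,0,0,100],[-2.4,-2.6,0,0,0,0,100],[-2.4,-2.6,0,0,0,0,100]]]'
python3 - <<'E'
from h import *
o=bot.get_obs();print(o["q"].round(2),o["tcp_rot"].round(2),o["ee_pos"].round(4))
K=[]
for cam in("top","side"):
    m=bot.masks_of(cam,"lever_knob") if 0 else None
    r=[]
for cam in("top","side"):
    m=bot.mark_of(cam,"lever_knob")[0]; K.append((cam,m["uv"]));print(cam,m)
A=[];b=[]
for cam,uv in K:
    c,d=ray(cam,uv);d/=np.linalg.norm(d);M=np.eye(3)-np.outer(d,d);A.append(M);b.append(M@c)
print(np.linalg.lstsq(np.vstack(A),np.hstack(b),rcond=None)[0])
E
```

```text
time: 1.13
ee_pos: [0.2552, 0.3819, 0.1904]
tcp_rot: [-179.9, -0.1, 158.1]
wrist_force: [0.1, -0.2, 0.5]
opening: 0.0851
[ 5.622e+01 -7.290e+00 -2.300e+00  9.512e+01  4.000e-02  7.814e+01] [-1.7988e+02 -6.0000e-02  1.5808e+02] [0.2552 0.3819 0.1904]
top {'uv': [331.1, 242.8], 'confidence': 0.62}
side {'uv': [239.4, 255.3], 'confidence': 0.78}
[ 0.45520471 -0.14620642  0.12524498]
```

```bash
for i in 1; do
python3 -m pendant '[[[-2.5,-2.7,0,0,0,0,100],[-2.5,-2.7,0,0,0,0,100],[-2.5,-2.7,0,0,0,0,100],[-2.5,-2.7,0,0,0,0,100],[-2.5,-2.7,0,0,0,0,100]]]' 
python3 -m pendant '[[[-2.5,-2.7,0,0,0,0,100],[-2.5,-2.7,0,0,0,0,100],[-2.5,-2.7,0,0,0,0,100],[-2.5,-2.7,0,0,0,0,100],[-2.5,-2.7,0,0,0,0,100]]]' 
python3 -m pendant '[[[0,0,0,0,0,-0.12,100],[0,0,0,0,0,-0.12,100],[0,0,0,0,0,-0.12,100],[0,0,0,0,0,-0.12,100],[0,0,0,0,0,-0.1,100]]]'
done
cat >> h.py <<'E'
from scipy.spatial.transform import Rotation as Ro
def plan(p,yaw=None):
    o=bot.get_obs();R=Ro.from_euler("xyz",o["tcp_rot"],degrees=True)
    print("cm tool",(R.inv().apply(np.array(p)-o["ee_pos"])*100).round(2), "rotvec" , (R.inv()*Ro.from_euler("xyz",[180,0,yaw],degrees=True)).as_rotvec().round(3) if yaw is not None else "", o["q"].round(1),o["time"])
E
python3 -c "
from h import *
plan([.4555,-.1465,.19],191.3)"
```

```text
time: 1.65
ee_pos: [0.3214, 0.2068, 0.1908]
tcp_rot: [179.9, -0.0, 158.3]
wrist_force: [0.2, 0.4, 0.1]
opening: 0.0852
time: 2.07
ee_pos: [0.3898, 0.0283, 0.192]
tcp_rot: [179.7, 0.2, 158.5]
wrist_force: [0.6, 0.6, -0.1]
opening: 0.0852
time: 2.48
ee_pos: [0.3932, 0.0204, 0.192]
tcp_rot: [179.9, 0.4, -167.9]
wrist_force: [0.1, 0.2, -1.5]
opening: 0.0851
cm tool [ -2.58 -17.63   0.19] rotvec [0.001 0.007 0.014] [  2.9 -16.6  -9.9  96.4   0.1  -9.2] 2.4833
```

```bash
python3 -m pendant '[[[-0.5,-3.5,0,0,0,0.014,100],[-0.5,-3.5,0,0,0,0,100],[-0.5,-3.5,0,0,0,0,100],[-0.5,-3.5,0,0,0,0,100],[-0.5,-3.2,0,0,0,0,100]]]' 
python3 -c "
from h import *
plan([.4555,-.1465,.107],191.3)"
```

```text
time: 2.9
ee_pos: [0.4565, -0.1426, 0.1934]
tcp_rot: [179.9, 0.7, -167.6]
wrist_force: [0.6, 0.9, -0.0]
opening: 0.0855
cm tool [ 0.28 -0.38  8.64] rotvec [0.002 0.011 0.02 ] [-17.6  -5.4  -0.2  94.6   0.4 -30. ] 2.9
```

```bash
python3 -m pendant '[[[0.28,-0.4,1.8,0,0.011,0.02,100],[0,0,2,0,0,0,100],[0,0,2,0,0,0,100],[0,0,2,0,0,0,100],[0,0,0.8,0,0,0,100]]]'
python3 - <<'E'
from h import *
plan([.4555,-.1465,.107],191.3)
ims=[]
for cam,(x,y) in(("top",(332,235)),("side",(245,260))):
    im=cv2.cvtColor(bot.camera(cam),cv2.COLOR_RGB2BGR)
    ims.append(cv2.resize(im[y-60:y+60,x-65:x+65],None,fx=3,fy=3,interpolation=cv2.INTER_CUBIC))
cv2.imwrite("pics/d.png",np.hstack(ims))
E
```

```text
time: 3.32
ee_pos: [0.4597, -0.1538, 0.1049]
tcp_rot: [-179.9, 0.2, -169.2]
wrist_force: [-0.4, 0.3, -0.3]
opening: 0.0851
cm tool [ 0.27  0.8  -0.21] rotvec [-0.001  0.003 -0.009] [-18.5  -5.   -9.7  85.1   0.1 -29.3] 3.3167
```

View pics/d.png

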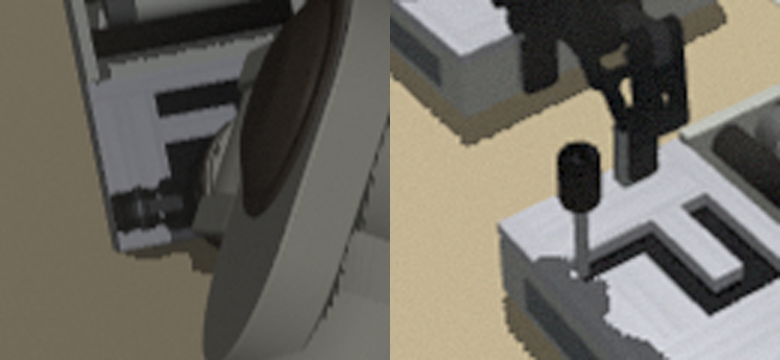

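Run:
```python
from h import *
o=bot.get_obs();R=Ro.from_euler("xyz",o["tcp_rot"],degrees=True);t=o["ee_pos"]
im=cv2.resize(cv2.cvtColor(bot.camera("side"),cv2.COLOR_RGB2BGR)[150:340,130:400],None,fx=3,fy=3)
for p,c in((t,(0,0,255)),(t+R.apply([0,.043,-.015]),(0,255,0)),(t+R.apply([0,-.043,-.015]),(255,0,0)),([.4552,-.1462,.125],(0,255,255))):
    u=(proj("side",p)-[130,150])*3;print(u);cv2.circle(im,tuple(int(v) for v in u),5,c,2)
cv2.imwrite("pics/e.png",im);print(t,o["tcp_rot"],o["time"])
```

```text
[344.90590818 348.01746588]
[302.03290706 285.48355855]
[389.82564473 372.45595383]
[331.31236575 315.7361432 ]
[ 0.45963613 -0.15366001  0.10615222] [-179.94206346    0.20430563 -169.17135302] 3.4167
```

View pics/e.png

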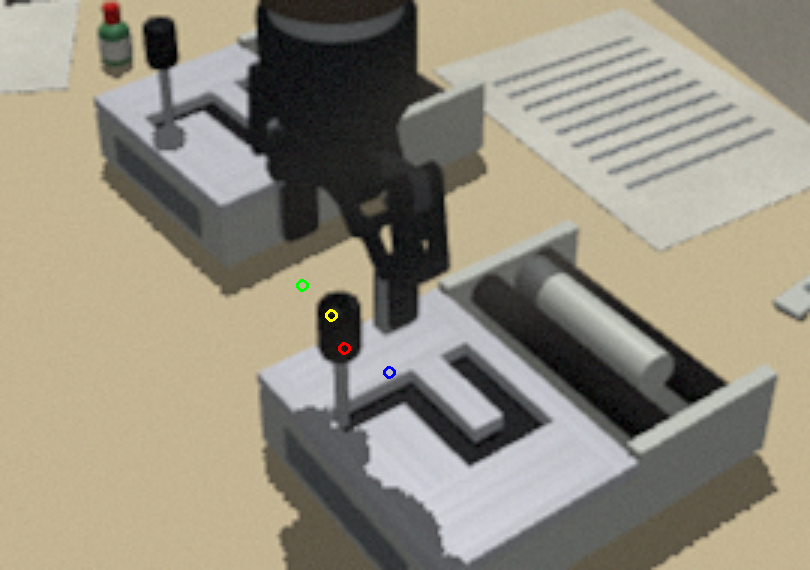

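Run:
```python
from h import *
R=Ro.from_euler("xyz",[180,0,157.665],degrees=True);t=np.array([.209,.5087,.193])
for z in(0,-.013,-.03,-.05): print(z,[proj("side",t+R.apply([0,s*.045,z])).round(1) for s in(-1,0,1)])
o=bot.get_obs();R=Ro.from_euler("xyz",o["tcp_rot"],degrees=True);t=o["ee_pos"]
for cam in("side","top"):
  for z in(0,-.013,-.03,-.05): print(cam,z,[proj(cam,t+R.apply([0,s*.045,z])).round(1) for s in(-1,0,1)])
print("ray mid",atz("side",[130+347/3,150+280/3],.119))
b=cv2.imread("pics/b.png");cv2.imwrite("pics/f.png",np.hstack([cv2.resize(b[0:120,0:100],None,fx=4,fy=4),cv2.resize(cv2.cvtColor(bot.camera("top"),cv2.COLOR_RGB2BGR)[200:320,270:370],None,fx=4,fy=4)]))
for cam in("side","top"):
    for m in bot.masks_of(cam,"lever_knob")[:2]: print(cam,m["confidence"],m["extent"],m["pixels"].sum(),np.argwhere(m["pixels"]).mean(0)[::-1])
```

```text
0 [array([ 38.6, 107.2]), array([45.2, 99.8]), array([51.4, 93. ])]
-0.013 [array([ 37.1, 102. ]), array([43.8, 94.8]), array([50.1, 88. ])]
-0.03 [array([35.1, 95.1]), array([42. , 88.1]), array([48.4, 81.5])]
-0.05 [array([32.8, 86.8]), array([39.8, 80. ]), array([46.3, 73.6])]
side 0 [array([261.1, 281.2]), array([245.3, 265.3]), array([230.7, 250.7])]
side -0.013 [array([261.1, 275.1]), array([245.1, 259.3]), array([230.4, 244.8])]
side -0.03 [array([261. , 266.9]), array([244.8, 251.3]), array([230. , 236.9])]
side -0.05 [array([260.9, 257. ]), array([244.5, 241.6]), array([229.4, 227.4])]
top 0 [array([353.1, 238.1]), array([333. , 241.6]), array([312.8, 245.2])]
top -0.013 [array([354.4, 237.8]), array([334. , 241.4]), array([313.6, 245. ])]
top -0.03 [array([356.2, 237.4]), array([335.4, 241.1]), array([314.6, 244.8])]
top -0.05 [array([358.5, 236.9]), array([337.2, 240.7]), array([315.8, 244.5])]
ray mid [ 0.47734115 -0.1149644   0.119     ]
side 0.76 [232.6, 244.9, 246.5, 289.7] 455 [242.4       264.9032967]
```

View pics/f.png

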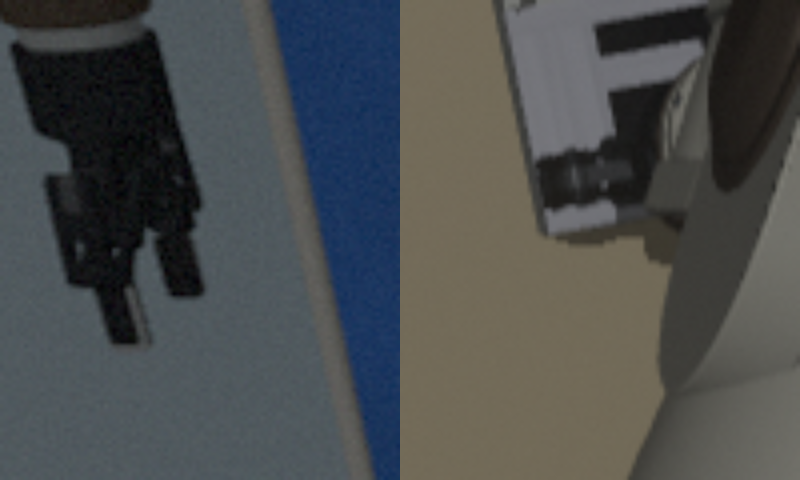

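Run:
```python
from h import *
print(atz("side",[243,259],.124))
a=cv2.imread("pics/a.png",0)[225:262,315:355];print(atz("top",[335,243],.135))
for r in a[8:30:1]: print(" ".join(f"{v:3d}" for v in r))
```

```text
[ 0.4559213  -0.15531253  0.124     ]
[ 0.45610884 -0.15331992  0.135     ]
110 111 112 112 113 113 109 108 109  35  30  28  28  28  26  27  28  61 111 110 111 110 112 110 110 109 110 110 108 111 110 109 108 110 109 107 109 108 108 108
110 112 112 113 114 113 111 108 109  54  26  29  29  30  27  28  28  44 104 111 111 109 111 110 110 109 110 108 108 108 108 108 108 108 108 108 109 110 110 110
110 112 113 113 113 113 111 108 109  62  27  29  31  28  29  27  28  41  90 110 109 110 109 109 108 108 107 108 109 108 109 109 110 110 110 110 111 111 112 112
109 112 114 112 113 114 113 109 108  75  27  28  28  29  30  28  28  38  83 108 109 107 107 109 108 109 110 110 110 110 111 111 110 111 112 111 110 110 112 108
109 111 111 113 112 115 113 108 107  99  27  29  27  29  30  28  29  29  61  81  88  87  97 109 110 110 112 112 111 110 111 110 109 109 110 110 109 109 110 110
110 111 112 113 113 113 114 109 107 108  36  28  30  29  30  28  29  27  31  33  46  46  62  89 111 111 110 109 110 110 109 109 109 109 110 108 110 110 111 111
110 110 112 112 113 113 113 111 109 108  54  28  30  30  26  26 
[... 1795 characters left out ...]
  61  61  60  61  60  59  60  57  56  93  87  84  72  64  64
112 111 111 111 111 111 109 111 109 109 110 109 111 111 111 110 111 111 111  92  92  60  60  60  61  59  60  55  55  54  54  53  54  52  67  56  52  52  56  55
111 110 110 111 109 111 111 112 110 111 110 111 110 111 111 108 111 109 110 109 109  79  66  56  54  56  55  51  52  52  53  52  53  54  56  55  55  54  55  55
111 111 112 112 110 111 110 110 110 110 110 109 110 109 110 109 101  93  93  90  83  73  65  53  54  53  52  53  55  56  57  54  55  56  55  55  57  54  55  55
111 112 111 111 110 111 109 111 110 108 100  92  92  88  85  85  74  65  65  61  53  54  55  55  56  56  55  55  56  55  55  54  55  55  55  57  55  56  55  85
```

The pictures disagree with the network marks by about 3 px. My own reading gives knob (0.456, -0.154), which falls in the slot at mixer (-0.098, 0.032). Also, the open fingertips show about 50 mm behind the reported TCP in both pictures, so I'll go lower in small steps.

```bash
python3 -m pendant '[[[0.35,0,1,0,0,0,100],[0,0,1,0,0,0,100],[0,0,0,0,0,0,100]]]'
python3 - <<'E'
from h import *
plan([.456,-.154,.085],191.3)
im=cv2.resize(cv2.cvtColor(bot.camera("side"),cv2.COLOR_RGB2BGR)[190:310,170:310],None,fx=4,fy=4)
o=bot.get_obs();R=Ro.from_euler("xyz",o["tcp_rot"],degrees=True);t=o["ee_pos"]
for z in(-.013,-.05):
  for s in(-1,1):
    u=(proj("side",t+R.apply([0,s*.045,z]))-[170,190])*4;cv2.circle(im,tuple(int(v) for v in u),4,(0,0,255) if z>-.02 else (0,255,0),2)
cv2.imwrite("pics/g.png",im)
E
```

```text
time: 3.87
ee_pos: [0.4591, -0.1551, 0.0902]
tcp_rot: [-179.7, 0.7, -169.1]
wrist_force: [-0.5, -0.3, -0.4]
opening: 0.0855
cm tool [0.29 0.17 0.51] rotvec [-0.006  0.012 -0.007] [-18.7  -5.6 -11.9  83.    0.  -29.6] 3.8667
```

View pics/g.png

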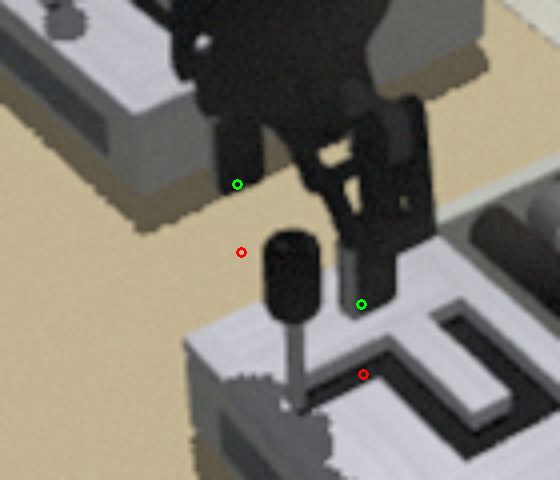

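```bash
python3 -m pendant '[[[0.3,0,0.9,0,0,0,100],[0.1,0,0.8,0,0,0,100],[0,0,0,0,0,0,100]]]' 
python3 -m pendant '[[[0,0,0,0,0,0,10],[0,0,0,0,0,0,10],[0,0,0,0,0,0,10],[0,0,0,0,0,0,10],[0,0,0,0,0,0,10]]]' 25
python3 -m pendant '[[[0,0,0,0,0,0,10],[0,0,0,0,0,0,10],[0,0,0,0,0,0,10]]]' 25
python3 - <<'E'
from h import *
plan([.456,-.154,.085],191.3)
im=cv2.resize(cv2.cvtColor(bot.camera("side"),cv2.COLOR_RGB2BGR)[190:310,170:310],None,fx=4,fy=4)
cv2.imwrite("pics/i.png",im)
E
```

```text
time: 4.17
ee_pos: [0.4552, -0.1561, 0.0726]
tcp_rot: [-179.6, 0.7, -169.1]
wrist_force: [-0.7, 0.9, 0.1]
opening: 0.0855
time: 4.58
ee_pos: [0.4549, -0.156, 0.0722]
tcp_rot: [-179.7, 0.7, -169.1]
wrist_force: [0.5, 1.5, 0.3]
opening: 0.0253
time: 4.83
ee_pos: [0.455, -0.156, 0.0724]
tcp_rot: [-179.7, 0.7, -169.1]
wrist_force: [-0.5, 0.3, -0.4]
opening: 0.0231
cm tool [-0.16  0.17 -1.26] rotvec [-0.006  0.012 -0.008] [-19.   -6.  -14.2  81.1   0.1 -29.8] 4.8333
```

View pics/i.png

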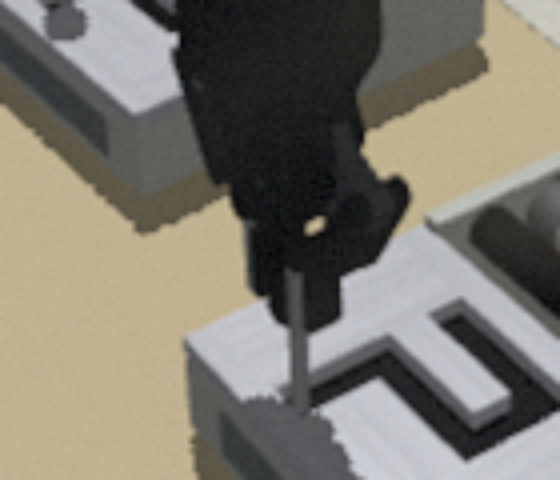

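```bash
cat >> h.py <<'E'
def st():
    o=bot.get_obs();d=o["ee_pos"][:2]-[.5583,-.1665];a=np.radians(11.3)
    print("mixer mm",np.round([1e3*(np.cos(a)*d[0]+np.sin(a)*d[1]),1e3*(-np.sin(a)*d[0]+np.cos(a)*d[1])],1),"z",o["ee_pos"][2].round(4),"F",o["wrist_force"].round(1),"open",o["opening"].round(4),"rot",o["tcp_rot"].round(1),o["time"].round(2))
E
python3 -m pendant '[[[-0.8,0,0,0,0,0,10],[-1,0,0,0,0,0,10],[-1,0,0,0,0,0,10]]]' >/dev/null
python3 -c "from h import *;st()"
python3 -m pendant '[[[-1,0,0,0,0,0,10],[-0.5,0,0,0,0,0,10],[0,0,0,0,0,0,10]]]' >/dev/null
python3 -c "
from h import *
st()
bot.camera('side')
im=cv2.resize(cv2.cvtColor(bot.camera('side'),cv2.COLOR_RGB2BGR)[190:310,170:310],None,fx=4,fy=4)
cv2.imwrite('pics/j.png',im)"
```

```text
Traceback (most recent call last):
  File "h.py", line 17, in st
    print("mixer mm",np.round([1e3*(np.cos(a)*d[0]+np.sin(a)*d[1]),1e3*(-np.sin(a)*d[0]+np.cos(a)*d[1])],1),"z",o["ee_pos"][2].round(4),"F",o["wrist_force"].round(1),"open",o["opening"].round(4),"rot",o["tcp_rot"].round(1),o["time"].round(2))
                                                                                                                                                                             ^^^^^^^^^^^^^^^^^^
AttributeError: 'float' object has no attribute 'round'
Traceback (most recent call last):
  File "h.py", line 17, in st
    print("mixer mm",np.round([1e3*(np.cos(a)*d[0]+np.sin(a)*d[1]),1e3*(-np.sin(a)*d[0]+np.cos(a)*d[1])],1),"z",o["ee_pos"][2].round(4),"F",o["wrist_force"].round(1),"open",o["opening"].round(4),"rot",o["tcp_rot"].round(1),o["time"].round(2))
                                                                                                                                                                             ^^^^^^^^^^^^^^^^^^
AttributeError: 'float' object has no attribute 'round'
```

```bash
sed -i 's/o\["opening"\].round(4)/round(o["opening"],4)/;s/o\["time"\].round(2)/round(o["time"],2)/' h.py
python3 -c "
from h import *
st()
im=cv2.resize(cv2.cvtColor(bot.camera('side'),cv2.COLOR_RGB2BGR)[190:310,170:310],None,fx=4,fy=4)
cv2.imwrite('pics/j.png',im)"
```

```text
mixer mm [-52.   30.5] z 0.0722 F [-1.1 -1.1  1.9] open 0.0231 rot [-179.7    0.6 -169.1] 5.38
```

View pics/j.png

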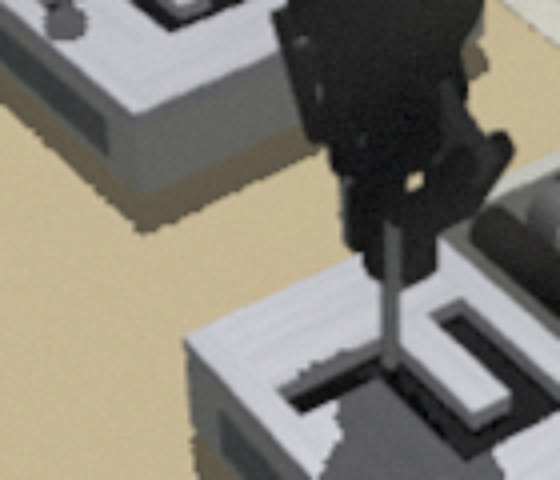

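The lever has moved to the first corner: the stem stands at about (392, 360) in the crop. Next is the cross slot, towards -y.

```bash
python3 -m pendant '[[[0.3,-0.3,0,0,0,0,10],[0,-1,0,0,0,0,10],[0,-1.2,0,0,0,0,10]]]' >/dev/null
python3 -c "from h import *;st()"
python3 -m pendant '[[[0,-1.2,0,0,0,0,10],[0,-1.2,0,0,0,0,10],[0,-0.6,0,0,0,0,10]]]' >/dev/null
python3 -c "from h import *;st()"
```

```text
mixer mm [-54.7   6.3] z 0.0725 F [ 1.1  1.6 -1.1] open 0.023 rot [-179.8    0.7 -168.9] 5.68
mixer mm [-55.3 -28.2] z 0.0725 F [ 1.2  2.1 -0.3] open 0.0231 rot [-179.8    0.8 -169. ] 5.93
```

```bash
python3 -m pendant '[[[-0.3,-0.1,0,0,0,0,10],[-1,0,0,0,0,0,10],[-1,0,0,0,0,0,10]]]' >/dev/null
python3 -c "from h import *;st()"
python3 -m pendant '[[[-1,0,0,0,0,0,10],[-0.5,0,0,0,0,0,10],[0,0,0,0,0,0,10]]]' >/dev/null
python3 -c "from h import *;st()"
```

```text
mixer mm [-34.2 -32.5] z 0.0723 F [-2.4  1.4 -1.4] open 0.023 rot [-179.8    0.6 -169.3] 6.18
mixer mm [-15.4 -32.3] z 0.0721 F [-1.4 -0.7  0.8] open 0.0233 rot [-179.8    0.5 -169.2] 6.43
```

```bash
python3 -m pendant '[[[0,0.5,0,0,0,0,10],[0,1.1,0,0,0,0,10],[0,1.2,0,0,0,0,10]]]' >/dev/null
python3 -c "from h import *;st()"
python3 -m pendant '[[[0,1.2,0,0,0,0,10],[0,1.2,0,0,0,0,10],[0,0.6,0,0,0,0,10]]]' >/dev/null
python3 -c "from h import *;st()"
python3 -m pendant '[[[0,0.5,0,0,0,0,10],[0,0.2,0,0,0,0,10],[0,0,0,0,0,0,10]]]' >/dev/null
python3 -c "from h import *;st()"
```

```text
mixer mm [-14.1  -4.5] z 0.0721 F [-1.6 -1.9 -0. ] open 0.023 rot [-179.6    0.6 -169.3] 6.68
mixer mm [-14.3  30.3] z 0.0724 F [-1.7 -1.6 -1.7] open 0.0231 rot [-179.6    0.6 -169.2] 6.93
mixer mm [-14.4  36.9] z 0.0728 F [ 1.5 -7.4 -3.8] open 0.0233 rot [-179.1    0.6 -169.2] 7.18
```

```bash
python3 -m pendant '[[[0,-0.1,0,0,0,0,60],[0,0,0,0,0,0,60],[0,0,0,0,0,0,60],[0,0,0,0,0,0,60],[0,0,0,0,0,0,60]]]'
python3 -m pendant '[[[0,0,0,0,0,0,60],[0,0,-0.5,0,0,0,60],[0,0,-2,0,0,0,60],[0,0,-2.5,0,0,0,60],[0,0,-2.5,0,0,0,60]]]'
python3 -m pendant '[[[0,0,-3,0,0,0,60],[0,0,-3,0,0,0,60],[2.5,0,-1,0,0,0,60],[3,0,0,0,0,0,60],[3,0,0,0,0,0,60]]]'
python3 -m pendant '[[[3,0,0,0,0,0,60],[3,0,0,0,0,0,60],[3,0,0,0,0,0,60],[0,0,0,0,0,0,60],[0,0,0,0,0,0,60]]]'
python3 - <<'E'
from h import *
a=bot.camera("top");b=bot.camera("side")
f=lambda i:cv2.cvtColor(i,cv2.COLOR_RGB2BGR)
cv2.imwrite("pics/k.png",np.hstack([cv2.resize(f(a)[140:290,270:400],None,fx=3,fy=3),cv2.resize(f(b)[140:340,150:400],None,fx=1.6,fy=2.25)]))
for c in("top","side"):
  for t,z in(("lever_knob",.124),("spare_knob",.124),("tube_mid",.062)):
    for m in bot.mark_of(c,t)[:1]:
      p=atz(c,m["uv"],z)[:2];d=p-[.5583,-.1665];q=np.radians(11.3)
      print(c,t,m["confidence"],np.round(m["uv"],1),p.round(4),"mixer",np.round([np.cos(q)*d[0]+np.sin(q)*d[1],-np.sin(q)*d[0]+np.cos(q)*d[1]],4))
E
```

```text
time: 7.6
ee_pos: [0.5373, -0.1322, 0.0734]
tcp_rot: [-179.1, 0.7, -169.2]
wrist_force: [-0.4, -0.4, 0.8]
opening: 0.0508
time: 8.02
ee_pos: [0.5331, -0.1301, 0.1456]
tcp_rot: [-179.4, 0.2, -169.1]
wrist_force: [0.5, -0.8, 0.5]
opening: 0.0512
time: 8.43
ee_pos: [0.4518, -0.145, 0.224]
tcp_rot: [-179.3, 0.6, -169.0]
wrist_force: [0.9, -0.4, 0.2]
opening: 0.0511
time: 8.85
ee_pos: [0.3561, -0.1627, 0.2271]
tcp_rot: [-179.1, 0.9, -169.0]
wrist_force: [0.2, -0.9, -0.4]
opening: 0.0512
top lever_knob 0.75 [331.3 207.7] [ 0.5332 -0.1485] mixer [-0.0211  0.0226]
top spare_knob 0.49 [177.2 241.7] [0.4543 0.1859] mixer [-0.0329  0.366 ]
top tube_mid 0.65 [323.1 172.7] [ 0.625  -0.1409] mixer [0.0704 0.012 ]
side tube_mid 0.67 [326.5 258.7] [ 0.6194 -0.1507] mixer [0.063  0.0035]
```

View pics/k.png

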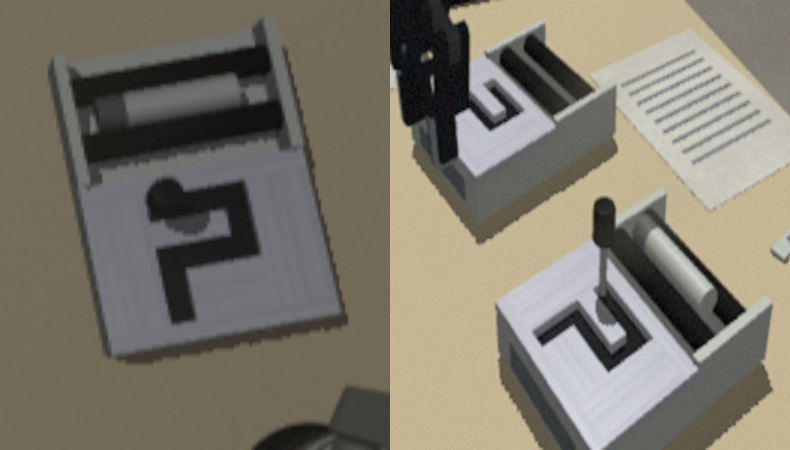

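Run:
```python
from h import *
q=np.radians(11.3)
for n,p in(("top",atz("top",[325,204.3],.136)),("side",atz("side",[150+(604-390)/1.6,140+225/2.25],.124))):
    d=p[:2]-[.5583,-.1665];print(n,np.round([np.cos(q)*d[0]+np.sin(q)*d[1],-np.sin(q)*d[0]+np.cos(q)*d[1]],4))
print(bot.get_obs()["time"]);bot.job_done()
```

```text
top [-0.0125  0.0367]
side [-0.0151  0.0311]
9.25
the job is handed in; nothing more can be done
```

I switched on the loaded mixer (the right-hand one) and handed the job in at 9.25 s. No verdict came back. I gripped its knob, guided it through the gate to the run slot's stop, let go, then lifted and backed off.

**Final checks**
- **Lever:** it met the stop with about 7 N at y = 37 mm in the mixer frame. In the last pictures I read the knob at (-12, 37) mm from the top and (-15, 31) mm from the side. Both meet the limits of x above -30 mm and y above 20 mm.
- **Tube:** it looked unmoved. The network marks before and after differ by about 6 mm at most, which is within their noise.
- **Other lever:** I never went near it below a safe height. Its network marks before and after differ by about 6 mm. The arm hid it in the last side picture, so I did not confirm it by eye.
- **Forces:** readings stayed around 2 N apart from the stop contact. The arm was clear of everything at the end.

**What disagreed**
- **Knob marks:** the network's marks for the loaded mixer's knob were up to about 4 px off my own readings. Its last top mark put the knob at y = 23 mm instead of about 35 mm. I used my own readings.
- **Fingertip height:** in the side pictures the open fingertips stood about 35 mm higher than the reported TCP and the stated finger geometry imply. I chose the grasp height from the pictures, and the fingers stopped on the knob at 23 mm.

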